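# Clamp the cake tin shut with its toggle clasp

## Task

Close the clasp of the springform cake tin: hook the steel wire loop over the brass catch, drawing its bar snug behind the catch's nose so that it stays there when you let go, then push the red lever all the way round past its dead point until it lies home along the wall of the tin and the ring is clamped shut. Leave the other kitchen things where they are.

Things in the scene. Friction and masses are not known exactly. Their poses are not given: they have to be found in the camera images.
- cake_tin: Round springform cake tin, steel, 180 mm across, 57 mm high, on an orange mat, fixed to the worktop. Origin: centre of its underside. The clasp is on its own -x side (outward = -x). The half ring on the -y side is fixed and bears the lever; the half on the +y side bears the brass catch and swings on a hinge at the tin's own (96, 0) mm.
- ring_half (a joint): Swinging half of the ring, rad: 0 = ring shut (halves meet), 0.055 = sprung open against its stop, which puts the catch 11 mm too far along +y. A spring pushes it open: about 20 N at the catch when open, 55 N when shut.
- catch_seat (a point): Centre of the loop's bar when seated behind the catch, 32 mm up; moves with the swinging half, axes as the tin's when shut. The catch (24 to 40 mm up) is a stem whose face is 4 mm to -y of the point; its nose, 5 to 9 mm outward of the point, reaches 5 mm past it in +y. Lead the bar outside the nose, past its +y end, in towards the wall (15 mm free), then draw it in -y onto the stem.
- lever_pivot (a point): Fixed vertical axis of the red lever, 106 mm outward of the tin's centre and 25 mm to -y of it; the point is 32 mm above the worktop.
- lever (a joint): Red lever, rad: 0 = home along the wall (stop); it opens outward, clockwise seen from above, to 2.4. Friction of 0.08 N m holds it where left. With the loop hooked and snug it stands near 1.5, resists with up to about 8 N at its tab on the way home, passes its dead point at about 0.17 and snaps to the stop. With the loop unhooked it closes freely and the ring stays open.
- lever_tab (a point): Middle of the upright red tab at the lever's free end, 45 mm up; the tab is 24 mm long, 6 mm thick, from 18 to 64 mm above the worktop. 71 mm from the lever's axis; with the lever home, the line from the axis to it points 0.62 rad inward of the tin's -y. The rest of the lever is a band 5 mm thick, 24 to 40 mm up.
- bail (a joint): Wire loop on the lever, rad: 0 = lever home and loop hooked; grows (counter-clockwise from above) as it swings off the catch. A light spring drives it to 2.75 (0.3 to 0.8 N at the bar): it flies off unless held behind the nose. It turns on a pin 18 mm from the lever's axis (lever home: to -y of the axis, 10 degrees inward); its bar is 68 mm from the pin. Moving the bar carries the lever along.
- loop_grip (a point): Middle of the black upright grip (13 mm diameter, 60 to 95 mm above the worktop, this point 78 mm) on top of the vertical bar (8 mm diameter, down to 15 mm up, same centre line) at the free end of the wire loop. The grip stands higher than the tin's rim.
- mug_1: Green mug, a bystander, 96 mm high; origin at the centre of its underside.
- spice_jar_1: Spice jar with a red lid, a bystander, 105 mm high; origin at the centre of its underside.
- spice_jar_2: Another spice jar with a red lid, a bystander, 106 mm high; origin at the centre of its underside.
- mill_1: Tall brown wooden mill, a bystander, 170 mm high; origin at the centre of its underside.
- mill_2: Small salt mill, a bystander, 90 mm high; origin at the centre of its underside.
- lemon: Lemon, a bystander, 75 mm long; origin under its centre.
- garlic: Garlic bulb, a bystander, 58 mm; origin under its centre.
- teaspoon: Teaspoon with a blue handle, a bystander, 138 mm long; origin under its centre.

How it is judged:
On the way:
1. the loop's bar is seated behind the nose of the catch while the lever is still open (more than 0.6 rad) (y of loop_grip in the frame of catch_seat between -0.004 and 0.004 m and x of loop_grip in the frame of catch_seat between -0.005 and 0.013 m and value of joint lever above 0.6 rad), for 0.2 s.
At the end, for the whole second after the job is handed in: The lever lies home (below 0.08 rad) and still, the ring is shut (below 0.012 rad, about 2.4 mm at the catch), and the loop's bar is within 5 mm of its seat along the wall and behind the nose of the catch (at most 6 mm outward, 13 mm inward of the seat) (value of joint lever below 0.08 rad and value of joint ring_half below 0.012 rad and y of loop_grip in the frame of catch_seat between -0.005 and 0.005 m and x of loop_grip in the frame of catch_seat between -0.006 and 0.013 m and velocity of joint lever between -0.05 and 0.05 rad/s); the robot touches nothing.
It fails at once if another kitchen thing is moved by more than 40 mm (distance of any of mug_1, spice_jar_1, spice_jar_2, mill_1, mill_2, lemon, garlic, teaspoon from where it was at the start of the episode above 0.04 m).
It also fails if it takes over 54 s, if anything falls off the work surface, if the arm or the gripper's body presses on something with over 40 N, if the wrist force passes 120 N, or if a joint passes its speed limit or range.

## Robot

A 6-joint arm with a two-finger parallel gripper is mounted at the origin on the work surface; the furniture and walls round the work are solid. World frame = base frame: x ahead of the robot, y to its left, z up, the work surface at z = 0. Lengths are in m, angles in rad, forces in N, time in s.
With the tool pointing down it reaches from about 0.375 to 0.975 m from the base axis. Payload 3.8 kg.
Tool frame: the origin (TCP) lies at the very end of the fingers, on their centre line; the grasp point (between the pads) lies 19 mm behind it; z points along the fingers, y is the line along which they close (so a half turn about z gives the same grasp; the last joint's range is limited). The gripper opens to 85 mm and grips with 20 to 120 N. Pads are 22 mm wide; open, the fingers measure 114 mm over their backs; the gripper's body (76 mm by 85 mm) begins 54 mm behind the grasp point. The pads swing forward as they close: fully open they stand 13 mm farther back than shut.
Start: joints at [-1.247, 0.264, 1.604, -0, 1.274, -0.037], TCP at [0.238, -0.632, 0.231] pointing down, gripper open.
Joint ranges: [-2.63, 2.63], [-0.94, 2.18], [0.31, 2.57], [-1.31, 4.45], [0, 2.66], [-2.55, 2.55]. Speed limits (rad/s): [2.57, 2.57, 3.14, 3.14, 3.14, 3.14].

## Interface

Orientations are given as a unit quaternion [x, y, z, w].
In Python, from bench import bot gives the robot as it stands. The module is installed in compiled form; this text tells all that it offers.
- The arm moves only by the shell command python3 -m handwheel 'ROWS' [FORCE]. ROWS is JSON, a list of rows, each an object of numbers: "dx", "dy", "dz": the shift along the tool's x, y, z in units of 150 mm (1.0 is 150 mm); "wx", "wy", "wz": the turn, a rotation vector about the tool's x, y, z in units of 45 degrees (1.0 is 45 degrees); "grip": the closure, from -1 (fully open) to 1 (shut). In form: [{"dx": .., "dy": .., "dz": .., "wx": .., "wy": .., "wz": .., "grip": ..}, ...]. A call has exactly 5 rows; each row is the pose to reach, as a shift and turn from the pose commanded when the call began, along the tool's axes at that moment; what a row does not reach only later rows make up. A row lasts 1/12 s, in which the tool goes at most 41.7 mm and 7.16 degrees, less where a joint would pass 70% of its speed; a pose out of reach is approached as far as the arm can. A call with a number of a shift or a turn outside -1 to 1 is refused whole. A call with a gripper value outside its range is refused whole. The fingers move at their own pace and stop on an object; FORCE is the grip in N (left out, the last holds). Time passes only in rows, so rows that repeat a pose let the fingers close, or fill a call up. It gives the time, the measured TCP pose, the force, the opening and the grip force at its end, in the units of the state.
- bot.observe(): the state, without advancing time (a new reading comes with each control period).
- bot.read_camera(name): name is "scene" or "top" or "wrist"; returns a dict with "pixels" (400x640x3 uint8, red, green, blue), "z_map" (400x640 float32, m along the optical axis (not along the pixel's ray), 0 where there is no reading), "fx", "fy", "cx", "cy" (pixels), "cam_to_world" (4x4, takes a point from camera to world coordinates). Camera axes: x right, y up, looking along -z (the intrinsics and any distortion apply to the point x, -y, -z); pixel columns grow to the right and rows downward; lengths in m; the calibration is good to about 2 mm. A picture is of the moment at which its call begins.
- bot.sign_off(): hands the job in; it is judged then, once.
The state is a dict: "time": time; "q": joint angles; "joint_velocities": joint speeds; "joint_efforts": joint torques, N m; "tcp_pos": TCP position; "eef_rot": TCP orientation; "force": force on the tool from outside, world axes, zero at the start; "torque": the same for the moment, N m; "finger_gap": finger opening in m; "grasp_force": force on a finger pad.
Only numpy, scipy, OpenCV 4.12 (cv2) and the standard library are available. Lean on these libraries where they do the work, as an engineer would, in place of code of your own. Each camera call takes 0.05 s, during which the arm holds its last target. There are 200 camera calls.

## Working session

There is one attempt and no reset: what is moved stays moved. The work goes in short steps, Python scripts to look and compute and a shell command to move; the robot and the scene stay as the last step left them, time stands still between calls to the robot, and variables do not carry over. Pictures are saved under pics/ and viewed, at most 10 in all, crops included, and the job is handed in when it is done.

```bash
mkdir -p pics
cat > h.py <<'E'
import numpy as np, cv2
from bench import bot
def pts(c):
    z=c["z_map"]; v,u=np.mgrid[0:z.shape[0],0:z.shape[1]]
    P=np.stack([(u-c["cx"])/c["fx"]*z,-(v-c["cy"])/c["fy"]*z,-z,np.ones_like(z)],-1)
    return (P@np.array(c["cam_to_world"]).T)[...,:3]
def save(c,n): cv2.imwrite("pics/"+n,cv2.cvtColor(c["pixels"],cv2.COLOR_RGB2BGR))
E
python3 - <<'E'
from h import *
for n in("scene","top"):
    c=bot.read_camera(n); save(c,n+"1.png"); np.savez(n+"1.npz",**c)
    print(n,c["fx"],np.round(c["cam_to_world"],3).tolist(), c.keys())
s=bot.observe();print(s)
E
```

```text
scene 382.21902274066264 [[0.599, 0.592, -0.539, -0.279], [-0.8, 0.426, -0.422, -0.559], [-0.021, 0.684, 0.729, 1.077], [0.0, 0.0, 0.0, 1.0]] dict_keys(['pixels', 'z_map', 'fx', 'fy', 'cx', 'cy', 'cam_to_world'])
top 490.15170402300214 [[-0.019, 0.997, -0.081, 0.384], [-1.0, -0.018, 0.011, 0.022], [0.009, 0.081, 0.997, 1.487], [0.0, 0.0, 0.0, 1.0]] dict_keys(['pixels', 'z_map', 'fx', 'fy', 'cx', 'cy', 'cam_to_world'])
{'time': 0.1, 'q': array([-1.24688775e+00,  2.64671783e-01,  1.60526884e+00,  1.17393617e-06,
        1.27369404e+00, -3.69199070e-02]), 'joint_velocities': array([ 0.00026782, -0.00113815, -0.00144477,  0.00112532,  0.00040044,
        0.00192752]), 'joint_efforts': array([-4.73964265e-04, -5.16709542e+01, -3.68589270e+01,  3.56093199e-05,
        6.33563395e-03, -1.79807887e-05]), 'tcp_pos': array([ 0.23808017, -0.63090012,  0.23007363]), 'eef_rot': array([ 9.83768965e-01,  1.79436842e-01, -1.45450383e-04, -1.01058843e-03]), 'force': array([ 0.80360069, -0.05559839,  0.34992904]), 'torque': array([-0.03314321,  0.01699007, -0.05341745]), 'grasp_force': 0.0, 'finger_gap': 0.08551386699949297}
```

View pics/top1.png

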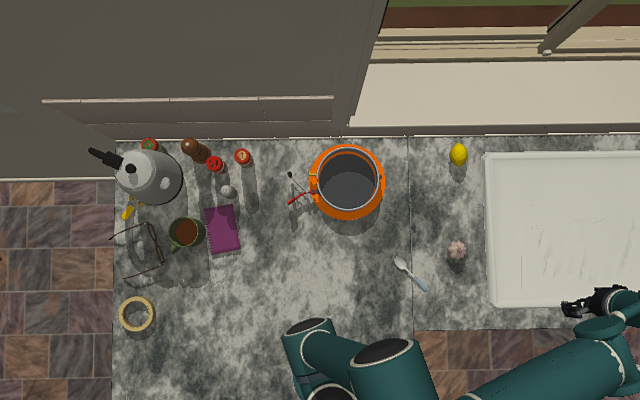

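View pics/scene1.png

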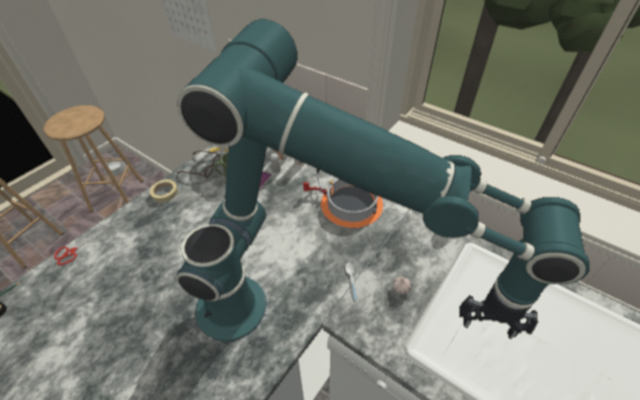

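The top view shows the tin at about (347,182), with the clasp on its left. The red lever is near (302,197), the black grip near (291,175) and the brass catch near (313,180). I'll zoom in and measure.

Run:
```python
from h import *
c=dict(np.load("top1.npz")); im=c["pixels"]; P=pts(c)
cr=cv2.resize(im[125:235,265:405],None,fx=5.5,fy=5.4,interpolation=cv2.INTER_CUBIC); cv2.imwrite("pics/crop1.png",cv2.cvtColor(cr,cv2.COLOR_RGB2BGR))
hsv=cv2.cvtColor(im,cv2.COLOR_RGB2HSV)
# mat outer
m=cv2.inRange(hsv,(8,180,120),(22,255,255)); m[:, :300]=0; m[:,400:]=0; 
cs=cv2.findContours(m,0,1)[0]; k=max(cs,key=cv2.contourArea); print("mat",cv2.fitEllipse(k),cv2.minEnclosingCircle(k))
w=P[m>0]; print("mat z",np.median(w,0), w.min(0),w.max(0))
(x,y),r=cv2.minEnclosingCircle(k)
# rim: points with z 0.05..0.065 near
d=P[125:235,305:405].reshape(-1,3); rim=d[(d[:,2]>.05)&(d[:,2]<.062)]
print(len(rim)); A=np.c_[2*rim[:,:2],np.ones(len(rim))]; s=np.linalg.lstsq(A,(rim[:,:2]**2).sum(1),rcond=None)[0]; print("rim c",s[:2],np.sqrt(s[2]+s[0]**2+s[1]**2))
sub=(slice(150,215),slice(280,325))
red=cv2.inRange(hsv,(0,150,80),(6,255,255))|cv2.inRange(hsv,(172,150,80),(180,255,255))
for v,u in np.argwhere(red[sub]>0): print("r",v+150,u+280,np.round(P[v+150,u+280],3))
g=P[sub]; 
for v,u in np.argwhere((g[...,2]>.07)): print("g",v+150,u+280,np.round(g[v,u],3),g.shape and im[v+150,u+280])
```

```text
mat ((346.8136901855469, 180.6019744873047), (71.80796813964844, 72.09630584716797), 165.72140502929688) ((346.13262939453125, 181.6844024658203), 38.63930130004883)
mat z [ 0.54683724 -0.05762714  0.00104566] [ 0.38442306 -0.18094444 -0.00845992] [0.68915933 0.04998981 1.48681023]
471
rim c [ 0.60578407 -0.07287359] 0.10668468941730107
r 189 312 [0.547 0.04  0.036]
r 189 313 [0.546 0.037 0.041]
r 190 311 [0.544 0.043 0.038]
r 190 314 [0.543 0.034 0.044]
r 190 315 [0.544 0.032 0.035]
r 191 309 [0.541 0.049 0.035]
r 191 310 [0.54  0.046 0.042]
r 191 315 [0.539 0.032 0.047]
r 192 304 [0.538 0.064 0.036]
r 192 305 [0.538 0.061 0.042]
r 192 309 [0.538 0.05  0.034]
r 192 310 [0.538 0.047 0.036]
r 192 311 [0.537 0.043 0.043]
r 193 302 [0.536 0.07  0.033]
r 193 303 [0.535 0.067 0.039]
r 193 304 [0.536 0.065 0.033]
r 193 311 [0.534 0.044 0.042]
r 193 312 [0.535 0.041 0.038]
r 193 314 [0.534 0.035 0.045]
r 194 299 [0.532 0.079 0.039]
r 194 300 [0.532 0.076 0.044]
r 194 301 [0.533 0.073 0.034]
r 194 302 [0.532 0.07  0.036]
r 194 312 [0.532 0.041 0.033]
r 194 313 [0.532 0.038 0.031]
r 194 314 [
[... 1813 characters left out ...]
08 0.093] [64 62 58]
g 175 289 [0.582 0.105 0.095] [24 20 19]
g 175 290 [0.583 0.102 0.086] [25 21 19]
g 175 291 [0.585 0.1   0.073] [8 5 4]
g 175 306 [0.384 0.022 1.487] [130 130 121]
g 176 289 [0.581 0.106 0.077] [28 25 23]
g 177 285 [0.384 0.022 1.487] [112 112 102]
g 178 320 [0.384 0.022 1.487] [45 48 51]
g 186 291 [0.384 0.022 1.487] [103 101  93]
g 186 292 [0.384 0.022 1.487] [97 94 87]
g 187 283 [0.384 0.022 1.487] [106 106  97]
g 187 305 [0.384 0.022 1.487] [128 126 115]
g 198 321 [0.384 0.022 1.487] [154  71   6]
g 199 298 [0.384 0.022 1.487] [131 133 122]
g 201 284 [0.384 0.022 1.487] [107 105  98]
g 201 293 [0.384 0.022 1.487] [71 41 36]
g 210 285 [0.384 0.022 1.487] [110 111 101]
```

View pics/crop1.png

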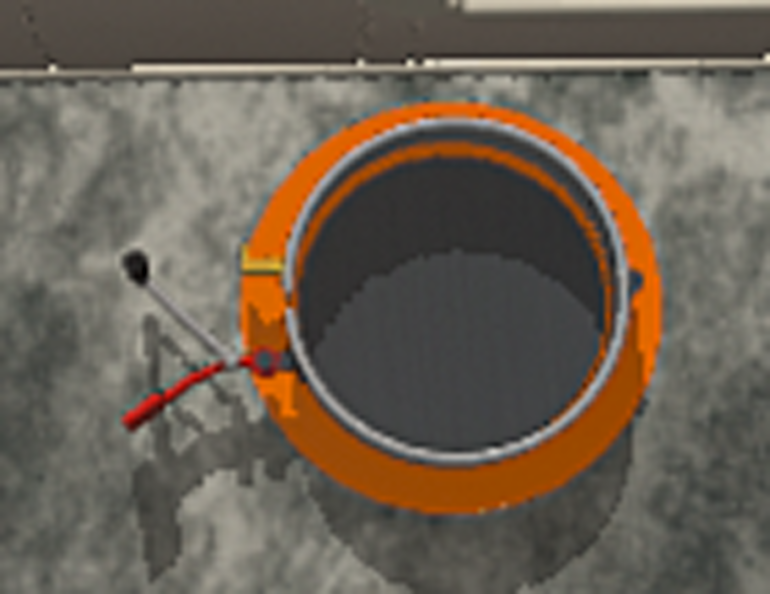

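The crop shows the catch near (262,265), pivot near (265,362), tab near (140,412) and grip near (137,268). The tin's x axis points almost exactly along image-right. Next I'll move the wrist camera above the clasp.

```bash
python3 -m handwheel '[{"dx":0.18,"dy":-0.18,"dz":-0.15,"grip":-1},{"dx":0.36,"dy":-0.36,"dz":-0.3,"grip":-1},{"dx":0.55,"dy":-0.54,"dz":-0.42,"grip":-1},{"dx":0.75,"dy":-0.74,"dz":-0.42,"grip":-1},{"dx":0.93,"dy":-0.92,"dz":-0.42,"grip":-1}]'
python3 -m handwheel '[{"dx":0.19,"dy":-0.19,"grip":-1},{"dx":0.38,"dy":-0.37,"grip":-1},{"dx":0.57,"dy":-0.55,"grip":-1},{"dx":0.76,"dy":-0.74,"grip":-1},{"dx":0.95,"dy":-0.92,"grip":-1}]'
python3 -m handwheel '[{"dx":0.19,"dy":-0.19,"grip":-1},{"dx":0.38,"dy":-0.37,"grip":-1},{"dx":0.57,"dy":-0.55,"grip":-1},{"dx":0.76,"dy":-0.74,"grip":-1},{"dx":0.95,"dy":-0.92,"grip":-1}]'
python3 - <<'E'
from h import *
c=bot.read_camera("wrist"); save(c,"w1.png"); np.savez("w1.npz",**c)
s=bot.observe(); print(s["time"],s["tcp_pos"],s["eef_rot"],s["q"])
print(c["fx"],np.round(c["cam_to_world"],3))
E
```

```text
0.15 [ 0.23811521 -0.63101584  0.23024579] [ 9.83770168e-01  1.79431039e-01 -1.21140484e-04 -8.62748845e-04] [-1.24689613e+00  2.64602509e-01  1.60503648e+00  7.27414034e-06
  1.27369607e+00 -3.69182210e-02]
347.3257030127065 [[ 0.354  0.889  0.29   0.312]
 [-0.935  0.337  0.108 -0.605]
 [-0.002 -0.309  0.951  0.372]
 [ 0.     0.     0.     1.   ]]invalid input at $[0]: expected keys dx, dy, dz, wx, wy, wz, grip
invalid input at $[0]: expected keys dx, dy, dz, wx, wy, wz, grip
invalid input at $[0]: expected keys dx, dy, dz, wx, wy, wz, grip
```

View pics/w1.png

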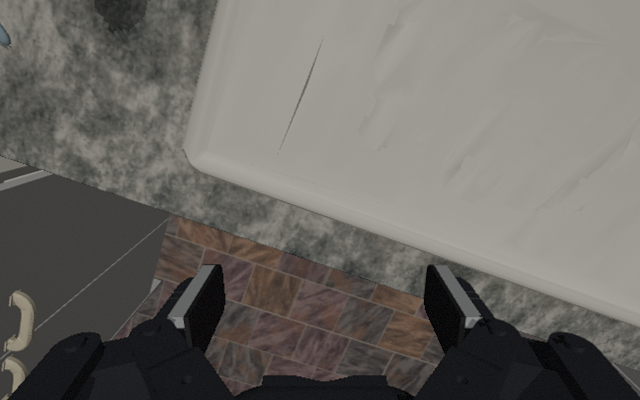

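The wrist picture shows only the sink and the fingers, because the moves were refused: every row needs all seven keys. I'll repeat them in full.

```bash
python3 -m handwheel '[{"dx":0.18,"dy":-0.18,"dz":-0.15,"wx":0,"wy":0,"wz":0,"grip":-1},{"dx":0.36,"dy":-0.36,"dz":-0.3,"wx":0,"wy":0,"wz":0,"grip":-1},{"dx":0.55,"dy":-0.54,"dz":-0.42,"wx":0,"wy":0,"wz":0,"grip":-1},{"dx":0.75,"dy":-0.74,"dz":-0.42,"wx":0,"wy":0,"wz":0,"grip":-1},{"dx":0.93,"dy":-0.92,"dz":-0.42,"wx":0,"wy":0,"wz":0,"grip":-1}]'
python3 -m handwheel '[{"dx":0.19,"dy":-0.19,"dz":0,"wx":0,"wy":0,"wz":0,"grip":-1},{"dx":0.38,"dy":-0.37,"dz":0,"wx":0,"wy":0,"wz":0,"grip":-1},{"dx":0.57,"dy":-0.55,"dz":0,"wx":0,"wy":0,"wz":0,"grip":-1},{"dx":0.76,"dy":-0.74,"dz":0,"wx":0,"wy":0,"wz":0,"grip":-1},{"dx":0.95,"dy":-0.92,"dz":0,"wx":0,"wy":0,"wz":0,"grip":-1}]'
python3 -m handwheel '[{"dx":0.19,"dy":-0.19,"dz":0,"wx":0,"wy":0,"wz":0,"grip":-1},{"dx":0.38,"dy":-0.37,"dz":0,"wx":0,"wy":0,"wz":0,"grip":-1},{"dx":0.57,"dy":-0.55,"dz":0,"wx":0,"wy":0,"wz":0,"grip":-1},{"dx":0.76,"dy":-0.74,"dz":0,"wx":0,"wy":0,"wz":0,"grip":-1},{"dx":0.95,"dy":-0.92,"dz":0,"wx":0,"wy":0,"wz":0,"grip":-1}]'
python3 - <<'E'
from h import *
c=bot.read_camera("wrist"); save(c,"w2.png"); np.savez("w2.npz",**c)
s=bot.observe(); print(s["time"],s["tcp_pos"],s["eef_rot"],s["q"])
print(c["fx"],np.round(c["cam_to_world"],3))
E
```

```text
time: 0.57
tcp_pos: [0.3195, -0.4557, 0.2962]
eef_rot: [0.984, 0.179, 0.001, 0.002]
force: [0.5, -0.3, 0.5]
finger_gap: 0.0854
grasp_force: 0.0
time: 0.98
tcp_pos: [0.4034, -0.2749, 0.2941]
eef_rot: [0.984, 0.179, 0.0, -0.0]
force: [0.4, 0.4, 1.2]
finger_gap: 0.0855
grasp_force: 0.0
time: 1.4
tcp_pos: [0.488, -0.0954, 0.2942]
eef_rot: [0.984, 0.179, 0.0, -0.0]
force: [1.0, -1.4, 1.1]
finger_gap: 0.0856
grasp_force: 0.0
1.45 [ 0.49069756 -0.08926855  0.29412575] [ 0.98340435  0.18139813  0.0017795  -0.00272578] [-0.23438484 -0.10944535  1.8893727   0.00657024  1.36062233  0.97022617]
347.3257030127065 [[ 0.354  0.889  0.289  0.562]
 [-0.935  0.336  0.11  -0.069]
 [ 0.    -0.309  0.951  0.437]
 [ 0.     0.     0.     1.   ]]
```

View pics/w2.png

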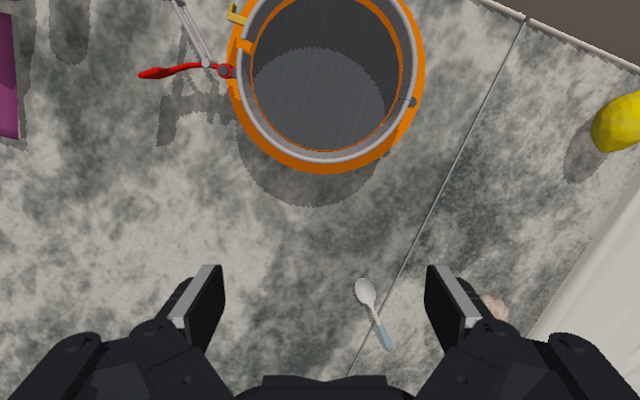

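The wrist picture shows the clasp at the upper left: tab near (155,74), pivot near (225,71), catch near (236,15). The grip is out of frame above. I'll move on so the clasp is centred.

```bash
python3 -m handwheel '[{"dx":0.19,"dy":-0.13,"dz":0,"wx":0,"wy":0,"wz":0,"grip":-1},{"dx":0.38,"dy":-0.27,"dz":0,"wx":0,"wy":0,"wz":0,"grip":-1},{"dx":0.52,"dy":-0.4,"dz":0,"wx":0,"wy":0,"wz":0,"grip":-1},{"dx":0.6,"dy":-0.52,"dz":0,"wx":0,"wy":0,"wz":0,"grip":-1},{"dx":0.6,"dy":-0.52,"dz":0,"wx":0,"wy":0,"wz":0,"grip":-1}]'
python3 - <<'E'
from h import *
bot.read_camera("wrist");c=bot.read_camera("wrist"); save(c,"w3.png"); np.savez("w3.npz",**c)
s=bot.observe(); print(s["time"],s["tcp_pos"],s["eef_rot"])
print(np.round(c["cam_to_world"],3))
E
```

```text
time: 1.87
tcp_pos: [0.5452, 0.0106, 0.2936]
eef_rot: [0.983, 0.181, -0.0, -0.001]
force: [-0.7, -0.1, -1.1]
finger_gap: 0.0855
grasp_force: 0.0
1.9667 [0.5442892  0.00757518 0.29373743] [ 9.83590879e-01  1.80412235e-01 -6.24287992e-04  1.38017334e-04]
[[ 0.357  0.888  0.29   0.619]
 [-0.934  0.339  0.111  0.035]
 [-0.    -0.31   0.951  0.436]
 [ 0.     0.     0.     1.   ]]
```

View pics/w3.png

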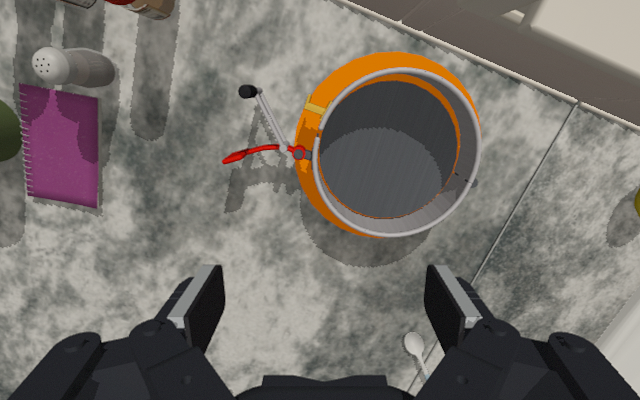

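The picture shows everything: grip (247,91), catch (316,106), pivot (299,154), tab (233,157), tin rim centre about (397,152), hinge (472,183).

```bash
cat >> h.py <<'E'
def ray(c,uv,z):
    uv=np.atleast_2d(uv).astype(float); M=np.array(c["cam_to_world"])
    d=np.c_[(uv[:,0]-c["cx"])/c["fx"],-(uv[:,1]-c["cy"])/c["fy"],-np.ones(len(uv))]@M[:3,:3].T
    return (M[:3,3]+d*((z-M[2,3])/d[:,2])[:,None])[:,:2]
def circ(p):
    for _ in range(4):
        s=np.linalg.lstsq(np.c_[2*p,np.ones(len(p))],(p**2).sum(1),rcond=None)[0]; r=np.sqrt(s[2]+s[:2]@s[:2])
        e=abs(np.hypot(*(p-s[:2]).T)-r); p=p[e<max(2*np.median(e),.0005)]
    return s[:2],r,len(p)
def hsv(c): return cv2.cvtColor(c["pixels"],cv2.COLOR_RGB2HSV)
E
python3 - <<'E'
from h import *
c=dict(np.load("w3.npz")); P=pts(c); H=hsv(c)
m=cv2.inRange(H,(8,180,100),(18,255,255)); m[250:]=0; m[:,:290]=0;m[:,500:]=0
k=max(cv2.findContours(m,0,1)[0],key=cv2.contourArea)[:,0]
print("mat z",np.median(P[m>0],0))
hull=cv2.convexHull(k)[:,0]; print("mat",circ(ray(c,hull,.002)))
w=P[30:260,290:500].reshape(-1,3); rim=w[(w[:,2]>.055)&(w[:,2]<.062)]; print("rim",circ(rim[:,:2]),np.median(rim[:,2]))
y=cv2.inRange(H,(21,120,80),(32,255,255)); y[:,:295]=0;y[:,345:]=0;y[130:]=0; y[:85]=0
uv=np.argwhere(y>0)[:,::-1]; print("catch",len(uv),uv.mean(0),uv.min(0),uv.max(0),ray(c,uv.mean(0),.04), cv2.minAreaRect(uv.astype(np.float32)),np.median(P[y>0],0))
b=cv2.boxPoints(cv2.minAreaRect(uv.astype(np.float32))); print(b,ray(c,b,.04))
r=cv2.inRange(H,(0,150,60),(6,255,255))|cv2.inRange(H,(173,150,60),(180,255,255)); r[:100]=0;r[200:]=0;r[:,:210]=0;r[:,330:]=0
q=P[r>0]; t=q[q[:,2]>.05]; print("tab",len(t),t.mean(0),"red all ends",np.argwhere(r>0)[:,::-1].min(0),np.argwhere(r>0)[:,::-1].max(0))
hi=P[...,2]; g=(hi>.07)&(hi<.11); g[:, :225]=0; g[:,275:]=0; g[:70]=0; g[130:]=0
uv=np.argwhere(g)[:,::-1]; tp=P[g]; print("grip",len(uv),uv.min(0),uv.max(0)); tt=tp[tp[:,2]>.092]; print(len(tt),tt.mean(0), tt.min(0),tt.max(0))
print("pivot head?",ray(c,[299,154],.042), P[150:159,294:304,2].round(3)); print("hinge",ray(c,[472,183],.04),P[183,472])
cr=cv2.resize(c["pixels"][70:190,210:370],None,fx=5,fy=5,interpolation=cv2.INTER_CUBIC); cv2.imwrite("pics/crop3.png",cr[...,::-1])
E
```

```text
mat z [ 0.63174314 -0.00266251  0.00175306]
mat (array([ 0.57725459, -0.06662495]), np.float64(0.11344399831917105), 14)
rim (array([ 0.57680531, -0.06601047]), np.float64(0.09123971016783627), 1665) 0.056411431900572684
catch 191 [315.10471204 106.9895288 ] [304  94] [331 119] [[0.59511524 0.03700086]] ((316.0168762207031, 104.07302856445312), (23.21395492553711, 21.093957901000977), 32.00538635253906) [0.5946071  0.03710611 0.03973529]
[[300.5843  106.86516]
 [311.76404  88.97752]
 [331.44946 101.2809 ]
 [320.2697  119.16853]] [[0.58952398 0.05200929]
 [0.61155952 0.04700358]
 [0.60719965 0.02235812]
 [0.58485921 0.02703227]]
tab 140 [0.51480031 0.10122208 0.06423867] red all ends [222 144] [305 163]
grip 206 [238  84] [256  98]
148 [0.58837712 0.10347887 0.09447852] [0.58227506 0.09730843 0.09223557] [0.59426239 0.11004922 0.09626868]
pivot head? [[0.53989577 0.03602622]] [[0.04  0.044 0.046 0.046 0.046 0.045 0.046 0.043 0.041 0.04 ]
 [0.041 0.046 0.045 0.047 0.047 0.047 0.047 0.046 0.046 0.04 ]
 [0.044 0.045 0.045 0.045 0.046 0.045 0.046 0.045 0.047 0.04 ]
 [0.045 0.045 0.046 0.048 0.045 0.044 0.046 0.047 0.045 0.043]
 [0.046 0.044 0.045 0.047 0.045 0.046 0.046 0.045 0.046 0.042]
 [0.045 0.045 0.047 0.046 0.046 0.047 0.046 0.046 0.045 0.042]
 [0.041 0.046 0.045 0.045 0.046 0.046 0.046 0.045 0.045 0.041]
 [0.041 0.045 0.046 0.045 0.047 0.046 0.046 0.045 0.042 0.041]
 [0.    0.04  0.042 0.045 0.046 0.046 0.046 0.041 0.042 0.001]]
hinge [[ 0.57985267 -0.16637759]] [ 0.58082023 -0.16138094  0.04980723]
```

View pics/crop3.png

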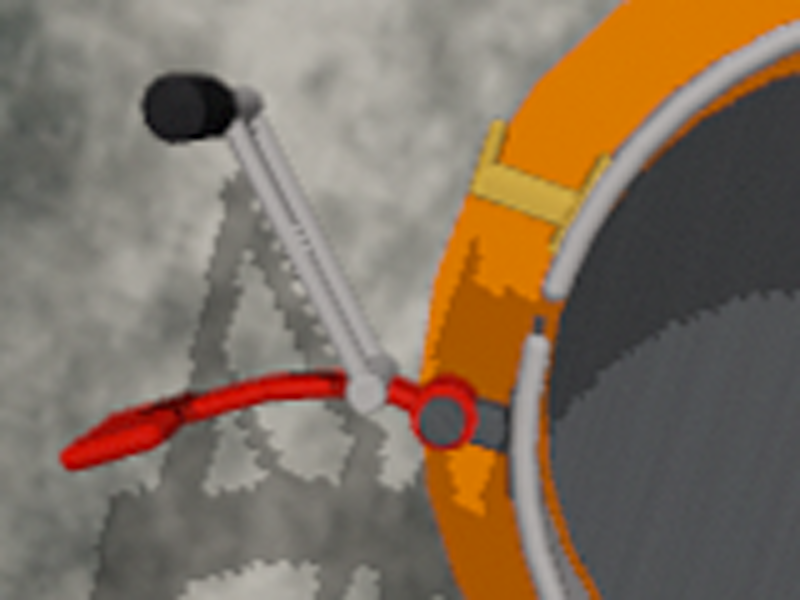

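```bash
cat >> h.py <<'E'
from scipy.spatial.transform import Rotation as R
def rel(x,y,z):
    s=bot.observe(); return np.round(R.from_quat(s["eef_rot"]).inv().apply(np.array([x,y,z])-s["tcp_pos"])/.15,3)
E
python3 - <<'E'
from h import *
c=dict(np.load("w3.npz"))
f=lambda x,y:[210+(x+.5)/5-.5,70+(y+.5)/5-.5]
pv=ray(c,f(443,418),.046)[0]; C=np.array([.577,-.0663]); v=pv-C
yaw=np.arctan2(v[1],v[0])-np.arctan2(-25,-106); print("pivot",pv,np.hypot(*v),"yaw",np.degrees(yaw)%360)
A=ray(c,[f(503,172),f(577,192),f(497,124),f(480,195),f(482,178),f(508,126),f(470,195),f(565,222)],.04); print(A)
d=A[1]-A[0]; print("stem dir deg",np.degrees(np.arctan2(d[1],d[0]))," nose dir",np.degrees(np.arctan2(*(A[2]-A[3])[::-1])), "outer len",np.hypot(*(A[2]-A[6])))
th=yaw+.055
ex=np.array([np.cos(th),np.sin(th)]); ey=np.array([-ex[1],ex[0]])
seat=A[0]+.005*ex+.004*ey; print("ex",ex,"ey",ey,"seat",seat,"D",np.hypot(*(seat-pv)))
print("seat in tin", R.from_euler("z",-yaw).apply(np.r_[seat-C,0]), "ny",(A-seat)@ey,(A-seat)@ex)
print("rel grip", rel(.5884,.1035,.15), rel(.5884,.1035,.063))
E
```

```text
pivot [0.54123529 0.03717197] 0.10947859905588996 yaw 275.7968804033974
[[0.59617179 0.04315403]
 [0.59800255 0.0264176 ]
 [0.60519428 0.04786769]
 [0.58975528 0.04620804]
 [0.59332365 0.04703519]
 [0.60565885 0.04548031]
 [0.58896684 0.04827197]
 [0.59102932 0.02659991]]
stem dir deg -83.75737191310306  nose dir 6.13555675484871 outer len 0.01623247492770611
ex [ 0.15554056 -0.98782951] ey [0.98782951 0.15554056] seat [0.60090081 0.03883705] D 0.05968875496024895
seat in tin [-0.10218536  0.03439765  0.        ] ny [-0.004      -0.00479472  0.00564584 -0.0098634  -0.0062098   0.00573343
 -0.01032122 -0.01165472] [-0.005       0.0118175  -0.00825293 -0.00901487 -0.00927693 -0.00582234
 -0.01117632  0.01055278]
rel grip [ 0.503 -0.494  0.958] [ 0.504 -0.494  1.538]
```

```bash
python3 -m handwheel '[{"dx":0.15,"dy":-0.15,"dz":0.2,"wx":0,"wy":0,"wz":0,"grip":-1},{"dx":0.3,"dy":-0.3,"dz":0.4,"wx":0,"wy":0,"wz":0,"grip":-1},{"dx":0.45,"dy":-0.44,"dz":0.6,"wx":0,"wy":0,"wz":0,"grip":-1},{"dx":0.5,"dy":-0.49,"dz":0.78,"wx":0,"wy":0,"wz":0,"grip":-1},{"dx":0.5,"dy":-0.49,"dz":0.95,"wx":0,"wy":0,"wz":0,"grip":-1}]' 40
python3 - <<'E'
from h import *
bot.read_camera("wrist");c=bot.read_camera("wrist"); save(c,"w4.png"); P=pts(c)
s=bot.observe(); print(s["time"],s["tcp_pos"])
z=P[...,2]; g=(z>.09)&(z<.1)&(np.hypot(P[...,0]-.588,P[...,1]-.1035)<.015); print(g.sum(), P[g].mean(0),P[g].min(0),P[g].max(0))
p=P[g].mean(0); print(rel(p[0],p[1],.064))
E
```

```text
time: 2.38
tcp_pos: [0.5891, 0.1034, 0.1498]
eef_rot: [0.984, 0.18, -0.0, -0.0]
force: [0.2, -0.4, -0.7]
finger_gap: 0.0856
grasp_force: 0.0
2.4833 [0.58436146 0.10102517 0.14585727]
366 [0.58904713 0.10433242 0.09421168] [0.5822463  0.09762364 0.09010098] [0.59444233 0.11020089 0.09652267]
[ 0.043 -0.008  0.545]
```

```bash
python3 -m handwheel '[{"dx":0,"dy":0,"dz":0.2,"wx":0,"wy":0,"wz":0,"grip":-1},{"dx":0,"dy":0,"dz":0.4,"wx":0,"wy":0,"wz":0,"grip":-1},{"dx":0,"dy":0,"dz":0.57,"wx":0,"wy":0,"wz":0,"grip":-1},{"dx":0,"dy":0,"dz":0.57,"wx":0,"wy":0,"wz":0,"grip":-1},{"dx":0,"dy":0,"dz":0.57,"wx":0,"wy":0,"wz":0,"grip":-1}]' 40
python3 - <<'E'
from h import *
for i in range(3):
    c=bot.read_camera("wrist"); s=bot.observe(); print(s["time"],s["tcp_pos"],s["joint_velocities"].round(3),s["force"])
P=pts(c); z=P[...,2]; g=(z>.09)&(z<.1)&(np.hypot(P[...,0]-.588,P[...,1]-.1035)<.015); print(g.sum(), P[g].mean(0)); p=P[g].mean(0); print(rel(p[0],p[1],.064))
save(c,"w5.png")
E
```

```text
time: 2.9
tcp_pos: [0.5882, 0.101, 0.0666]
eef_rot: [0.984, 0.179, -0.001, 0.0]
force: [0.0, -0.2, 0.1]
finger_gap: 0.0855
grasp_force: 0.0
2.95 [0.58984372 0.10148146 0.06825074] [ 0.006 -0.02  -0.032 -0.001 -0.009  0.001] [-0.33173291 -0.52699364  1.19912182]
3.0 [0.59080119 0.10185153 0.06920393] [ 0.009 -0.011 -0.01  -0.    -0.008  0.   ] [-0.13942134  0.21295096  0.37535644]
3.05 [0.59117287 0.10211565 0.06954975] [ 0.007 -0.004 -0.002  0.001 -0.005  0.003] [ 0.55164881 -0.32453273 -0.99000361]
832 [0.58938241 0.104516   0.09405832]
[-0.006 -0.019  0.037]
```

```bash
python3 -m handwheel '[{"dx":0,"dy":-0.01,"dz":0.03,"wx":0,"wy":0,"wz":0,"grip":0.3},{"dx":0,"dy":-0.01,"dz":0.03,"wx":0,"wy":0,"wz":0,"grip":1},{"dx":0,"dy":-0.01,"dz":0.03,"wx":0,"wy":0,"wz":0,"grip":1},{"dx":0,"dy":-0.01,"dz":0.03,"wx":0,"wy":0,"wz":0,"grip":1},{"dx":0,"dy":-0.01,"dz":0.03,"wx":0,"wy":0,"wz":0,"grip":1}]' 40
python3 -m handwheel '[{"dx":0,"dy":0,"dz":0,"wx":0,"wy":0,"wz":0,"grip":1},{"dx":0,"dy":0,"dz":0,"wx":0,"wy":0,"wz":0,"grip":1},{"dx":0,"dy":0,"dz":0,"wx":0,"wy":0,"wz":0,"grip":1},{"dx":0,"dy":0,"dz":0,"wx":0,"wy":0,"wz":0,"grip":1},{"dx":0,"dy":0,"dz":0,"wx":0,"wy":0,"wz":0,"grip":1}]'
python3 - <<'E'
from h import *
c=bot.read_camera("wrist"); s=bot.observe(); print(s["tcp_pos"],s["force"],s["finger_gap"]); t=s["tcp_pos"][2]
for w in [(.6122,.0648),(.6147,.0379),(.5998,.0365)]: print(rel(*w,t))
save(c,"w6.png")
E
```

```text
time: 3.47
tcp_pos: [0.5883, 0.104, 0.062]
eef_rot: [0.984, 0.18, 0.0, 0.0]
force: [-0.5, -0.3, 1.0]
finger_gap: 0.0257
grasp_force: 0.0
time: 3.88
tcp_pos: [0.5883, 0.104, 0.0619]
eef_rot: [0.984, 0.179, 0.0, -0.0]
force: [-0.4, 0.4, 0.8]
finger_gap: 0.0115
grasp_force: 39.0
[0.58835322 0.10400397 0.06190131] [0.10324829 0.71287999 1.38586736] 0.011830364183861167
[ 0.056  0.301 -0.   ]
[ 0.009  0.474 -0.   ]
[-0.087  0.448 -0.   ]
```

View pics/w6.png

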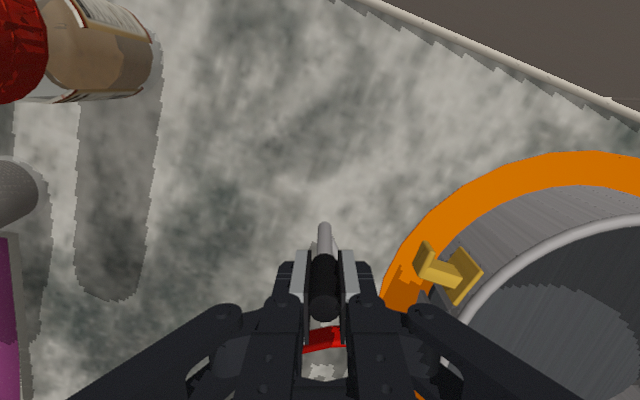

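The grip is between the pads, with the bar below it. The catch is at right, nose (425,255), stem (450,272). I'll move to the first waypoint outside and past the nose, then re-check.

```bash
python3 -m handwheel '[{"dx":0.02,"dy":0.08,"dz":0,"wx":0,"wy":0,"wz":0,"grip":1},{"dx":0.035,"dy":0.16,"dz":0,"wx":0,"wy":0,"wz":0,"grip":1},{"dx":0.05,"dy":0.24,"dz":0,"wx":0,"wy":0,"wz":0,"grip":1},{"dx":0.06,"dy":0.3,"dz":0,"wx":0,"wy":0,"wz":0,"grip":1},{"dx":0.06,"dy":0.3,"dz":0,"wx":0,"wy":0,"wz":0,"grip":1}]'
python3 - <<'E'
from h import *
bot.read_camera("wrist");c=bot.read_camera("wrist"); s=bot.observe(); print(s["tcp_pos"],s["force"],s["finger_gap"])
P=pts(c);H=hsv(c); y=cv2.inRange(H,(21,110,60),(33,255,255)); m=(y>0)&(abs(P[...,2]-.04)<.002)
p=P[m][:,:2]; print(len(p)); th=np.radians(-85); ex=np.array([np.cos(th),np.sin(th)]);ey=np.array([-ex[1],ex[0]]); l=np.c_[(p-[.6006,.0386])@ex,(p-[.6006,.0386])@ey]*1000
for a in range(-14,16,2):
    k=l[(l[:,0]>=a)&(l[:,0]<a+2)]; 
    if len(k): print(a,len(k),np.percentile(k[:,1],[3,97]).round(1))
t=s["tcp_pos"][2]
for w in [(.6147,.0379),(.5998,.0365)]: print(rel(*w,t))
cv2.imwrite("pics/w7.png",c["pixels"][150:,200:,::-1])
E
```

```text
time: 4.35
tcp_pos: [0.6127, 0.0637, 0.0618]
eef_rot: [0.984, 0.179, -0.0, 0.0]
force: [-2.2, 1.6, 3.6]
finger_gap: 0.0119
grasp_force: 39.8
[0.61259765 0.06440755 0.06182092] [-1.21446555  0.63239384  3.06639194] 0.011868057765891088
31
12 14 [-2.9  2.2]
14 15 [2.  6.1]
[-0.049  0.17   0.   ]
[-0.145  0.144  0.   ]
```

View pics/w7.png

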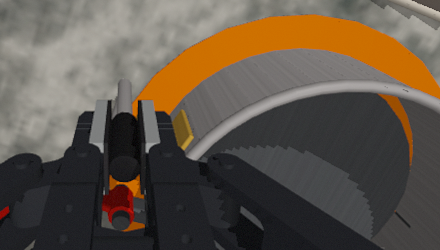

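The bar now stands outside the nose and past its +y end, and the fingers hide the catch. Next I lead the bar inwards.

```bash
python3 -m handwheel '[{"dx":-0.01,"dy":0.04,"dz":0,"wx":0,"wy":0,"wz":0,"grip":1},{"dx":-0.02,"dy":0.09,"dz":0,"wx":0,"wy":0,"wz":0,"grip":1},{"dx":-0.035,"dy":0.13,"dz":0,"wx":0,"wy":0,"wz":0,"grip":1},{"dx":-0.05,"dy":0.175,"dz":0,"wx":0,"wy":0,"wz":0,"grip":1},{"dx":-0.05,"dy":0.175,"dz":0,"wx":0,"wy":0,"wz":0,"grip":1}]'
python3 -m handwheel '[{"dx":-0.015,"dy":-0.005,"dz":0,"wx":0,"wy":0,"wz":0,"grip":1},{"dx":-0.03,"dy":-0.01,"dz":0,"wx":0,"wy":0,"wz":0,"grip":1},{"dx":-0.045,"dy":-0.015,"dz":0,"wx":0,"wy":0,"wz":0,"grip":1},{"dx":-0.06,"dy":-0.02,"dz":0,"wx":0,"wy":0,"wz":0,"grip":1},{"dx":-0.06,"dy":-0.02,"dz":0,"wx":0,"wy":0,"wz":0,"grip":1}]'
python3 - <<'E'
from h import *
bot.read_camera("wrist");s=bot.observe(); print(s["tcp_pos"],s["force"],s["finger_gap"],rel(.5998,.0365,s["tcp_pos"][2]))
E
```

```text
time: 4.87
tcp_pos: [0.6142, 0.0362, 0.0617]
eef_rot: [0.984, 0.179, -0.001, 0.0]
force: [-4.2, 1.0, 3.7]
finger_gap: 0.0118
grasp_force: 39.8
time: 5.28
tcp_pos: [0.6081, 0.0366, 0.0623]
eef_rot: [0.984, 0.18, 0.003, 0.001]
force: [6.6, -1.1, -2.3]
finger_gap: 0.0118
grasp_force: 39.3
[0.60811339 0.03655259 0.06234424] [ 5.22344416 -0.5181224  -3.21167436] 0.011583871709514686 [-0.052 -0.019 -0.   ]
```

```bash
python3 -m handwheel '[{"dx":-0.01,"dy":-0.004,"dz":0,"wx":0,"wy":0,"wz":0,"grip":1},{"dx":-0.02,"dy":-0.008,"dz":0,"wx":0,"wy":0,"wz":0,"grip":1},{"dx":-0.03,"dy":-0.011,"dz":0,"wx":0,"wy":0,"wz":0,"grip":1},{"dx":-0.03,"dy":-0.011,"dz":0,"wx":0,"wy":0,"wz":0,"grip":1},{"dx":-0.03,"dy":-0.011,"dz":0,"wx":0,"wy":0,"wz":0,"grip":1}]'
python3 - <<'E'
from h import *
for i in range(2):
    c=bot.read_camera("top");s=bot.observe(); print(s["tcp_pos"],s["force"])
np.savez("t2.npz",**c)
H=hsv(c);P=pts(c)
r=(cv2.inRange(H,(0,150,60),(6,255,255))|cv2.inRange(H,(173,150,60),(180,255,255))); r[:150]=0;r[230:]=0;r[:,:270]=0;r[:,330:]=0
q=P[(r>0)&(P[...,2]>.052)&(P[...,2]<.08)]; print("tab",len(q),q.mean(0) if len(q) else None, (r>0).sum())
E
```

```text
time: 5.75
tcp_pos: [0.6062, 0.0365, 0.0627]
eef_rot: [0.984, 0.18, 0.006, 0.002]
force: [14.1, -0.8, -8.1]
finger_gap: 0.0119
grasp_force: 39.1
[0.60624038 0.03655059 0.06267657] [13.94768825 -1.06778094 -7.40855819]
[0.60626817 0.03652498 0.06266972] [13.42377439  0.12033915 -7.78109222]
tab 0 None 0
```

```bash
python3 -m handwheel '[{"dx":0.01,"dy":0.003,"dz":0,"wx":0,"wy":0,"wz":0,"grip":1},{"dx":0.015,"dy":-0.02,"dz":0,"wx":0,"wy":0,"wz":0,"grip":1},{"dx":0.02,"dy":-0.035,"dz":0,"wx":0,"wy":0,"wz":0,"grip":1},{"dx":0.023,"dy":-0.05,"dz":0,"wx":0,"wy":0,"wz":0,"grip":1},{"dx":0.023,"dy":-0.05,"dz":0,"wx":0,"wy":0,"wz":0,"grip":1}]'
python3 - <<'E'
from h import *
ims=[]
for n in("scene","wrist"):
    c=bot.read_camera(n);s=bot.observe(); print(s["tcp_pos"],s["force"]);np.savez(n+"8.npz",**c)
E
```

```text
time: 6.27
tcp_pos: [0.6065, 0.0434, 0.0627]
eef_rot: [0.983, 0.181, 0.005, 0.003]
force: [12.0, -6.0, -7.0]
finger_gap: 0.012
grasp_force: 39.3
[0.60649478 0.04334213 0.0627154 ] [11.55857203 -6.20750379 -6.57642619]
[0.60653107 0.0433068  0.06273689] [13.40018579 -7.06109563 -6.538189  ]
```

Run:
```python
from h import *
th=np.radians(-85); ex=np.array([np.cos(th),np.sin(th)]);ey=np.array([-ex[1],ex[0]])
for n in("scene8","wrist8","scene1","w3"):
    c=dict(np.load(n+".npz")); P=pts(c);H=hsv(c); near=(np.hypot(P[...,0]-.595,P[...,1]-.045)<.035)&(P[...,2]<.09)
    m=(cv2.inRange(H,(20,90,50),(34,255,255))>0)&near; p=P[m]; uv=np.argwhere(m)
    print(n,near.sum(),len(p))
    if len(p):
        l=np.c_[(p[:,:2]-[.6006,.0386])@ex,(p[:,:2]-[.6006,.0386])@ey,p[:,2]]*1000
        print(uv.min(0),uv.max(0)); t=l[abs(l[:,2]-40)<2.5]
        for a in range(-14,18,3):
            k=t[(t[:,0]>=a)&(t[:,0]<a+3)]
            if len(k): print("  ",a,len(k),np.percentile(k[:,1],[2,98]).round(1))
a=dict(np.load("scene8.npz"));p=a["pixels"]
A=cv2.resize(p[150:230,280:400],(400,267),interpolation=cv2.INTER_CUBIC)
w=np.load("wrist8.npz")["pixels"]; B=cv2.resize(w[200:400,220:520],(800,533-200),interpolation=cv2.INTER_CUBIC)
M=np.zeros((600,800,3),np.uint8); M[:267,:400]=A; M[267:]=B
a2=dict(np.load("t2.npz"))["pixels"]; M[:267,400:]=cv2.resize(a2[150:230,260:380],(400,267),interpolation=cv2.INTER_CUBIC)
cv2.imwrite("pics/m8.png",M[...,::-1])
```

```text
scene8 213 1
[183 331] [183 331]
wrist8 10496 418
[234 305] [271 359]
   -11 40 [2.1 6.5]
   -8 41 [-7.   5.5]
   -5 28 [-8.5 -3.1]
   4 6 [-4.1 -3.2]
   7 11 [-5.8 -3.2]
   13 12 [4.6 5.7]
   16 6 [5.3 5.7]
scene1 153 0
w3 2751 206
[ 94 304] [119 331]
   -14 1 [-8.1 -8.1]
   -11 36 [-9.9  5.5]
   -8 26 [-10.1   5.6]
   -5 20 [-10.5  -3.1]
   -2 19 [-10.2  -3.3]
   1 21 [-10.8  -3.5]
   4 19 [-10.9  -3.7]
   7 19 [-11.3  -4. ]
   10 13 [-12.7  -3.8]
   13 1 [1.3 1.3]
```

View pics/m8.png

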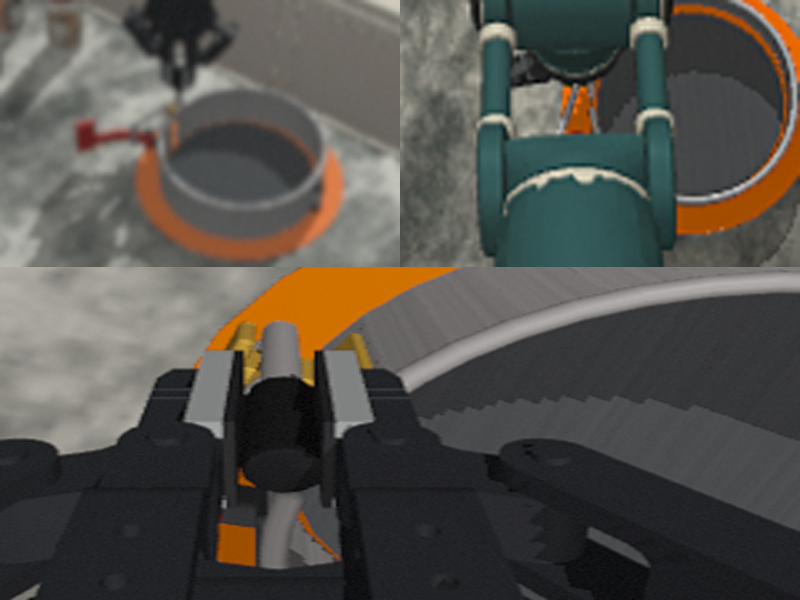

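Run:
```python
from h import *
c=dict(np.load("wrist8.npz"));P=pts(c)
m=(P[...,2]>.0915)&(P[...,2]<.0985)&(np.hypot(P[...,0]-.6065,P[...,1]-.0433)<.025)
m[:, :300]=0; m[:,345:]=0
uv=np.argwhere(m); p=P[m]; print(len(uv),uv.min(0),uv.max(0))
n,l,st,ce=cv2.connectedComponentsWithStats(m.astype(np.uint8))
for i in range(1,n):
    if st[i,4]>60: q=P[l==i]; print(st[i],q.mean(0),q.min(0),q.max(0))
```

```text
1004 [279 300] [336 344]
[300 280  10  18  99] [0.6137644  0.05235283 0.09539796] [0.60859348 0.04871371 0.09157261] [0.6150745  0.05404209 0.09844721]
[308 299  34  38 852] [0.60259592 0.03982179 0.09436643] [0.59443419 0.03230653 0.09152956] [0.61244213 0.04969842 0.09848862]
```

The last picture shows the bar between the nose (left) and the wall plate (right), in front of the stem, so it is behind the nose. The grip has slid about 4 mm in the pads, which explains the offset. I'll centre it a little inward with a light pull, then release and lift.

```bash
python3 -m handwheel '[{"dx":-0.012,"dy":0.015,"dz":0,"wx":0,"wy":0,"wz":0,"grip":1},{"dx":-0.024,"dy":0.025,"dz":0,"wx":0,"wy":0,"wz":0,"grip":1},{"dx":-0.03,"dy":0.025,"dz":0,"wx":0,"wy":0,"wz":0,"grip":1},{"dx":-0.03,"dy":0.025,"dz":0,"wx":0,"wy":0,"wz":0,"grip":1},{"dx":-0.03,"dy":0.025,"dz":0,"wx":0,"wy":0,"wz":0,"grip":1}]' 70
python3 -m handwheel '[{"dx":0,"dy":0,"dz":0,"wx":0,"wy":0,"wz":0,"grip":0.6},{"dx":0,"dy":0,"dz":0,"wx":0,"wy":0,"wz":0,"grip":0.3},{"dx":0,"dy":0,"dz":0,"wx":0,"wy":0,"wz":0,"grip":0.1},{"dx":0,"dy":0,"dz":-0.1,"wx":0,"wy":0,"wz":0,"grip":0},{"dx":0,"dy":0,"dz":-0.3,"wx":0,"wy":0,"wz":0,"grip":0}]'
python3 -m handwheel '[{"dx":0,"dy":0,"dz":-0.2,"wx":0,"wy":0,"wz":0,"grip":0},{"dx":0,"dy":0,"dz":-0.4,"wx":0,"wy":0,"wz":0,"grip":0},{"dx":0,"dy":0,"dz":-0.6,"wx":0,"wy":0,"wz":0,"grip":0},{"dx":0,"dy":0,"dz":-0.6,"wx":0,"wy":0,"wz":0,"grip":0},{"dx":0,"dy":0,"dz":-0.6,"wx":0,"wy":0,"wz":0,"grip":0}]'
cat >> h.py <<'E'
def find():
    th=np.radians(-85); ex=np.array([np.cos(th),np.sin(th)]);ey=np.array([-ex[1],ex[0]])
    c=bot.read_camera("wrist"); s=bot.observe(); P=pts(c);H=hsv(c); z=P[...,2]
    print("t",s["time"],s["tcp_pos"].round(4),s["force"].round(1),s["finger_gap"].round(4))
    g=(z>.0915)&(z<.0985)&(H[...,2]<90)&(np.hypot(P[...,0]-.6,P[...,1]-.05)<.08)
    n,l,st,ce=cv2.connectedComponentsWithStats(g.astype(np.uint8))
    for i in range(1,n):
        if st[i,4]>40:
            q=P[l==i]; p=(q.min(0)+q.max(0))/2; print("grip?",st[i],q.mean(0).round(4),p.round(4),"local",(np.array([(p[:2]-[.6006,.0386])@ex,(p[:2]-[.6006,.0386])@ey])*1000).round(1))
    r=(cv2.inRange(H,(0,150,50),(6,255,255))|cv2.inRange(H,(173,150,50),(180,255,255)))>0
    t=r&(z>.055)&(z<.07)&(np.hypot(P[...,0]-.541,P[...,1]-.037)<.09); q=P[t]
    if len(q):
        p=q.mean(0); a=np.degrees(np.arctan2(p[1]-.037,p[0]-.541)); print("tab",len(q),p.round(4),"lever",np.radians((-54.5-84.2-a)%360).round(3))
    y=(cv2.inRange(H,(20,90,50),(34,255,255))>0)&(abs(z-.04)<.0025)&(np.hypot(P[...,0]-.595,P[...,1]-.045)<.035); p=P[y]
    if len(p):
        k=np.c_[(p[:,:2]-[.6006,.0386])@ex,(p[:,:2]-[.6006,.0386])@ey]*1000; e=k[(k[:,0]>-5)&(k[:,0]<10)]; print("catch stem +y face",len(e),np.percentile(e[:,1],97) if len(e) else 0, "nose x",np.percentile(k[:,0],2))
    return c
E
python3 -c "
from h import *
bot.read_camera('wrist');c=find();save(c,'w9.png')"
```

```text
time: 6.78
tcp_pos: [0.6059, 0.0408, 0.063]
eef_rot: [0.984, 0.18, 0.008, 0.001]
force: [18.3, 3.5, -11.5]
finger_gap: 0.0107
grasp_force: 68.1
time: 7.2
tcp_pos: [0.5934, 0.0401, 0.1021]
eef_rot: [0.984, 0.18, -0.005, -0.001]
force: [0.6, 0.2, -0.6]
finger_gap: 0.0428
grasp_force: 0.0
time: 7.62
tcp_pos: [0.5995, 0.0403, 0.1994]
eef_rot: [0.984, 0.179, 0.002, 0.001]
force: [-0.2, 0.7, -0.5]
finger_gap: 0.0429
grasp_force: 0.0Traceback (most recent call last):
  File "<string>", line 3, in <module>
    bot.read_camera('wrist');c=find();save(c,'w9.png')
                               ~~~~^^
  File "h.py", line 24, in find
    print("t",s["time"],s["tcp_pos"].round(4),s["force"].round(1),s["finger_gap"].round(4))
                                                                  ^^^^^^^^^^^^^^^^^^^^^
AttributeError: 'float' object has no attribute 'round'
```

```bash
sed -i 's/,s\["finger_gap"\].round(4))/,s["finger_gap"])/' h.py; python3 -c "
from h import *
c=find();np.savez('w9.npz',**c)"
```

```text
t 7.7667 [0.5967 0.0403 0.1948] [ 0.   0.5 -0.6] 0.04292462021870952
grip? [315 183  17  17 225] [0.6028 0.0416 0.0945] [0.6026 0.0414 0.094 ] local [-2.7  2.2]
tab 200 [0.4964 0.0912 0.0618] lever 1.603
catch stem +y face 27 -3.764305387922423 nose x -10.75902284825454
```

Released, the loop stays seated, about 2 mm from nominal, with the lever near 1.60. Next I close the fingers and move behind the tab, turning the tool to face the push direction.

```bash
python3 -m handwheel '[{"dx":-0.12,"dy":-0.2,"dz":0,"wx":0,"wy":0,"wz":-0.14,"grip":1},{"dx":-0.25,"dy":-0.4,"dz":0,"wx":0,"wy":0,"wz":-0.28,"grip":1},{"dx":-0.37,"dy":-0.6,"dz":0,"wx":0,"wy":0,"wz":-0.42,"grip":1},{"dx":-0.37,"dy":-0.6,"dz":0.2,"wx":0,"wy":0,"wz":-0.42,"grip":1},{"dx":-0.37,"dy":-0.6,"dz":0.4,"wx":0,"wy":0,"wz":-0.42,"grip":1}]'
python3 -m handwheel '[{"dx":0,"dy":0,"dz":0,"wx":0,"wy":0,"wz":0,"grip":1},{"dx":0,"dy":0,"dz":0,"wx":0,"wy":0,"wz":0,"grip":1},{"dx":0,"dy":0,"dz":0,"wx":0,"wy":0,"wz":0,"grip":1},{"dx":0,"dy":0,"dz":0,"wx":0,"wy":0,"wz":0,"grip":1},{"dx":0,"dy":0,"dz":0,"wx":0,"wy":0,"wz":0,"grip":1}]'
python3 -c "
from h import *
c=find();np.savez('w10.npz',**c); print(rel(.513,.105,.032), R.from_quat(bot.observe()['eef_rot']).as_matrix()[:,0], bot.observe()['q'])"
```

```text
time: 8.18
tcp_pos: [0.5137, 0.1063, 0.1365]
eef_rot: [0.941, 0.34, 0.001, 0.0]
force: [-0.1, 0.6, 0.1]
finger_gap: -0.0004
grasp_force: 0.0
time: 8.6
tcp_pos: [0.5161, 0.105, 0.1384]
eef_rot: [0.941, 0.338, 0.001, 0.0]
force: [-0.1, 0.2, -0.5]
finger_gap: 0.0
grasp_force: 0.0
t 8.65 [0.516  0.105  0.1384] [-0.   0.9  0. ] -5.685790770723295e-05
grip? [494 174  25  22 420] [0.6019 0.0427 0.0944] [0.6019 0.0419 0.094 ] local [-3.2  1.6]
tab 370 [0.4955 0.0926 0.0616] lever 1.605
catch stem +y face 168 -3.7957752488695284 nose x -11.26937071332091
[-0.017 -0.013  0.709] [0.77116112 0.63663569 0.00235064] [ 1.53493316e-01  6.06996551e-02  2.01840194e+00 -1.28388656e-05
  1.05974929e+00  1.03416756e+00]
```

```bash
python3 -m handwheel '[{"dx":0,"dy":-0.02,"dz":0.2,"wx":0,"wy":0,"wz":0,"grip":1},{"dx":0,"dy":-0.02,"dz":0.4,"wx":0,"wy":0,"wz":0,"grip":1},{"dx":0,"dy":-0.02,"dz":0.57,"wx":0,"wy":0,"wz":0,"grip":1},{"dx":0,"dy":-0.02,"dz":0.7,"wx":0,"wy":0,"wz":0,"grip":1},{"dx":0,"dy":-0.02,"dz":0.7,"wx":0,"wy":0,"wz":0,"grip":1}]'
cat >> h.py <<'E'
def arc(degs,adv=0,piv=(.541,.037)):
    s=bot.observe(); M=R.from_quat(s["eef_rot"]); p=M.inv().apply(np.r_[piv,s["tcp_pos"][2]]-s["tcp_pos"])
    print("t",s["time"],s["tcp_pos"].round(4),"F",s["force"].round(1),"piv in tool",p.round(4))
    for d in degs:
        q=R.from_euler("z",-d,degrees=True); sh=(p-q.apply(p)+q.apply([-adv,0,0]))/.15; print(d,sh.round(3)[:2],"wz",round(-d/45,3))
E
python3 -c "
from h import *
bot.read_camera('wrist');find(); arc([5,10,15,20,25],.008)"
```

```text
time: 9.07
tcp_pos: [0.5095, 0.1067, 0.0283]
eef_rot: [0.941, 0.338, -0.003, -0.001]
force: [-0.7, -0.4, -0.5]
finger_gap: -0.0001
grasp_force: 0.0
t 9.1667 [0.5127 0.1073 0.032 ] [-0.1 -0.3 -0.2] 1.1414266030895144e-05
grip? [ 417  336   90   37 1424] [0.5426 0.0854 0.0951] [0.5426 0.0842 0.095 ] local [-50.5 -53.8]
grip? [425 390  22  10 161] [0.5267 0.0751 0.0929] [0.5267 0.0749 0.0932] local [-42.6 -70.5]
tab 209 [0.4964 0.0925 0.0624] lever 1.615
catch stem +y face 434 -3.8900209205680234 nose x -11.659821279173393
t 9.1667 [0.5127 0.1073 0.032 ] F [-0.1 -0.3 -0.2] piv in tool [-0.0229  0.0722 -0.    ]
5 [-0.096 -0.007] wz -0.111
10 [-0.138 -0.01 ] wz -0.222
15 [-0.181 -0.009] wz -0.333
20 [-0.224 -0.005] wz -0.444
25 [-0.266  0.003] wz -0.556
```

```bash
python3 -m handwheel '[{"dx":-0.096,"dy":-0.007,"dz":0,"wx":0,"wy":0,"wz":-0.11,"grip":1},{"dx":-0.138,"dy":-0.01,"dz":0,"wx":0,"wy":0,"wz":-0.22,"grip":1},{"dx":-0.181,"dy":-0.009,"dz":0,"wx":0,"wy":0,"wz":-0.333,"grip":1},{"dx":-0.224,"dy":-0.005,"dz":0,"wx":0,"wy":0,"wz":-0.444,"grip":1},{"dx":-0.266,"dy":0.003,"dz":0,"wx":0,"wy":0,"wz":-0.556,"grip":1}]'
python3 -c "
from h import *
find(); arc([5,10,15,20,25])"
```

```text
time: 9.58
tcp_pos: [0.4857, 0.0835, 0.0348]
eef_rot: [0.844, 0.536, 0.004, 0.001]
force: [3.0, 7.9, -4.6]
finger_gap: -0.0
grasp_force: 4.2
t 9.6333 [0.4851 0.0827 0.0347] [ 3.   5.2 -2.2] -0.00027295686691586145
grip? [453 327  29  18 199] [0.5264 0.0755 0.096 ] [0.527  0.0753 0.0951] local [-43.  -70.1]
tab 16 [0.5008 0.0823 0.0621] lever 1.566
catch stem +y face 436 -8.326926478087977 nose x -12.402930529453856
t 9.6333 [0.4851 0.0827 0.0347] F [ 3.   5.2 -2.2] piv in tool [-0.0178  0.0699  0.0003]
5 [-0.041 -0.009] wz -0.111
10 [-0.083 -0.014] wz -0.222
15 [-0.125 -0.015] wz -0.333
20 [-0.167 -0.013] wz -0.444
25 [-0.208 -0.007] wz -0.556
```

The catch stem has moved 4.4 mm along -y, so the ring is closing under the push. I'll continue along the arc.

```bash
python3 -m handwheel '[{"dx":-0.041,"dy":-0.009,"dz":0,"wx":0,"wy":0,"wz":-0.11,"grip":1},{"dx":-0.083,"dy":-0.014,"dz":0,"wx":0,"wy":0,"wz":-0.222,"grip":1},{"dx":-0.125,"dy":-0.015,"dz":0,"wx":0,"wy":0,"wz":-0.333,"grip":1},{"dx":-0.167,"dy":-0.013,"dz":0,"wx":0,"wy":0,"wz":-0.444,"grip":1},{"dx":-0.208,"dy":-0.007,"dz":0,"wx":0,"wy":0,"wz":-0.556,"grip":1}]'
python3 -c "
from h import *
find(); arc([5,10,15,20,25])"
```

```text
time: 10.05
tcp_pos: [0.4715, 0.0555, 0.035]
eef_rot: [0.708, 0.706, 0.004, 0.002]
force: [2.9, 6.7, -1.7]
finger_gap: 0.0002
grasp_force: 3.3
t 10.1 [0.4711 0.0546 0.0349] [1.3 5.8 0.2] 7.250038072269811e-06
tab 17 [0.4849 0.0607 0.0624] lever 1.121
catch stem +y face 406 -12.076446310728924 nose x -12.957464612728824
t 10.1 [0.4711 0.0546 0.0349] F [1.3 5.8 0.2] piv in tool [-0.0177  0.0699  0.0005]
5 [-0.041 -0.009] wz -0.111
10 [-0.083 -0.013] wz -0.222
15 [-0.125 -0.015] wz -0.333
20 [-0.166 -0.012] wz -0.444
25 [-0.208 -0.006] wz -0.556
```

```bash
python3 -m handwheel '[{"dx":-0.041,"dy":-0.009,"dz":0,"wx":0,"wy":0,"wz":-0.11,"grip":1},{"dx":-0.083,"dy":-0.013,"dz":0,"wx":0,"wy":0,"wz":-0.222,"grip":1},{"dx":-0.125,"dy":-0.015,"dz":0,"wx":0,"wy":0,"wz":-0.333,"grip":1},{"dx":-0.166,"dy":-0.012,"dz":0,"wx":0,"wy":0,"wz":-0.444,"grip":1},{"dx":-0.208,"dy":-0.006,"dz":0,"wx":0,"wy":0,"wz":-0.556,"grip":1}]'
python3 -c "
from h import *
find(); arc([5,10,15,18,18])"
```

```text
time: 10.52
tcp_pos: [0.4694, 0.0233, 0.0348]
eef_rot: [0.538, 0.843, 0.002, 0.002]
force: [-0.5, 3.8, 0.1]
finger_gap: -0.0002
grasp_force: 1.5
t 10.5667 [0.4695 0.0223 0.0348] [-0.9  2.4  1.3] 5.213450325084905e-05
tab 15 [0.4786 0.0338 0.0626] lever 0.67
catch stem +y face 366 -13.957251351767937 nose x -12.920371732325522
t 10.5667 [0.4695 0.0223 0.0348] F [-0.9  2.4  1.3] piv in tool [-0.017   0.071   0.0004]
5 [-0.042 -0.008] wz -0.111
10 [-0.084 -0.012] wz -0.222
15 [-0.126 -0.013] wz -0.333
18 [-0.152 -0.012] wz -0.4
18 [-0.152 -0.012] wz -0.4
```

```bash
python3 -m handwheel '[{"dx":-0.042,"dy":-0.008,"dz":0,"wx":0,"wy":0,"wz":-0.11,"grip":1},{"dx":-0.084,"dy":-0.012,"dz":0,"wx":0,"wy":0,"wz":-0.222,"grip":1},{"dx":-0.126,"dy":-0.013,"dz":0,"wx":0,"wy":0,"wz":-0.333,"grip":1},{"dx":-0.15,"dy":-0.012,"dz":0,"wx":0,"wy":0,"wz":-0.4,"grip":1},{"dx":-0.165,"dy":-0.012,"dz":0,"wx":0,"wy":0,"wz":-0.4,"grip":1}]'
python3 -c "
from h import *
find(); arc([5])"
```

```text
time: 10.98
tcp_pos: [0.4746, 0.0019, 0.0335]
eef_rot: [0.403, 0.915, 0.002, -0.002]
force: [-9.5, 18.0, 8.6]
finger_gap: 0.0002
grasp_force: 8.8
t 11.0333 [0.4744 0.002  0.0335] [-6.9 12.5  6.6] -5.944170838712824e-05
tab 13 [0.4801 0.0144 0.061 ] lever 0.366
catch stem +y face 252 -13.839599081185884 nose x -12.681831759329175
t 11.0333 [0.4744 0.002  0.0335] F [-6.9 12.5  6.6] piv in tool [-0.019   0.0728  0.    ]
5 [-0.043 -0.009] wz -0.111
```

```bash
python3 -m handwheel '[{"dx":-0.01,"dy":0,"dz":0,"wx":0,"wy":0,"wz":0,"grip":1},{"dx":-0.02,"dy":0,"dz":0,"wx":0,"wy":0,"wz":0,"grip":1},{"dx":-0.02,"dy":0,"dz":0,"wx":0,"wy":0,"wz":0,"grip":1},{"dx":-0.02,"dy":0,"dz":0,"wx":0,"wy":0,"wz":0,"grip":1},{"dx":-0.02,"dy":0,"dz":0,"wx":0,"wy":0,"wz":0,"grip":1}]'
python3 -m handwheel '[{"dx":0.1,"dy":0,"dz":0,"wx":0,"wy":0,"wz":0,"grip":1},{"dx":0.2,"dy":0,"dz":0,"wx":0,"wy":0,"wz":0,"grip":1},{"dx":0.3,"dy":0,"dz":-0.1,"wx":0,"wy":0,"wz":0,"grip":1},{"dx":0.3,"dy":0,"dz":-0.35,"wx":0,"wy":0,"wz":0,"grip":1},{"dx":0.3,"dy":0,"dz":-0.6,"wx":0,"wy":0,"wz":0,"grip":1}]'
python3 -m handwheel '[{"dx":0,"dy":0,"dz":-0.2,"wx":0,"wy":0,"wz":0,"grip":1},{"dx":0,"dy":0,"dz":-0.4,"wx":0,"wy":0,"wz":0,"grip":1},{"dx":0,"dy":0,"dz":-0.6,"wx":0,"wy":0,"wz":0,"grip":1},{"dx":0,"dy":0,"dz":-0.6,"wx":0,"wy":0,"wz":0,"grip":1},{"dx":0,"dy":0,"dz":-0.6,"wx":0,"wy":0,"wz":0,"grip":1}]'
python3 -c "
from h import *
bot.read_camera('wrist');find()
c=bot.read_camera('top');P=pts(c);H=hsv(c);z=P[...,2]
r=(cv2.inRange(H,(0,150,50),(6,255,255))|cv2.inRange(H,(173,150,50),(180,255,255)))>0
q=P[r&(z>.054)&(z<.075)&(np.hypot(P[...,0]-.541,P[...,1]-.037)<.09)];print('top tab',len(q),q.mean(0) if len(q) else 0)"
```

```text
time: 11.45
tcp_pos: [0.4745, 0.0016, 0.0333]
eef_rot: [0.404, 0.915, 0.002, -0.004]
force: [-11.8, 19.8, 12.1]
finger_gap: 0.0002
grasp_force: 10.7
time: 11.87
tcp_pos: [0.4443, 0.031, 0.1219]
eef_rot: [0.402, 0.916, -0.001, -0.001]
force: [1.7, 1.8, 0.3]
finger_gap: 0.0002
grasp_force: 0.0
time: 12.28
tcp_pos: [0.449, 0.0305, 0.2155]
eef_rot: [0.402, 0.916, 0.001, 0.004]
force: [-0.4, -0.3, -0.3]
finger_gap: 0.0001
grasp_force: 0.0
t 12.3833 [0.4465 0.0304 0.2117] [-1.   0.8  0.1] 0.0002212925385211297
grip? [448 280  14  14 159] [0.5883 0.0426 0.0942] [0.5891 0.0425 0.094 ] local [ -4.9 -11.1]
tab 213 [ 0.4847 -0.0072  0.0617] lever 0.056
catch stem +y face 75 -13.543823129632603 nose x -12.978903642302145
top tab 0 0
```

The lever reads about 0.06 rad after release, so it is past its dead point. It did not move further under 20 N, which means it is at its stop. The ring has moved about 10 mm and the bar is behind the nose, so I'm handing it in.

```bash
python3 -c "
from h import *
find(); print(bot.sign_off())"
```

```text
t 12.4833 [0.4457 0.0304 0.2103] [ 0.3  0.5 -0.5] -6.0195445147740564e-05
grip? [451 283  14  15 157] [0.5883 0.0427 0.0944] [0.5891 0.0426 0.0941] local [ -5.  -11.2]
tab 218 [ 0.4847 -0.0071  0.0615] lever 0.056
catch stem +y face 80 -13.81957412131741 nose x -13.012975651142575
the job is handed in; nothing more can be done
None
```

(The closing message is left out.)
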